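Set the sprung forceps to their gap mark over the light plate

TASK

For the routine gap check, lift the sprung forceps off their wooden rest, bring them to the light plate and hold them there level, both tips a few centimetres above the round window and touching nothing. Squeeze the arms until the pin on the moving arm stands level with the middle of the small slider on the cross bar (do not shift the slider), hold that tip gap steady for a few seconds, and finish while still holding it so: do not put the forceps down or let go. Leave the jar, the beaker and the solvent bottle alone.

Things in the scene. Friction and masses are not known exactly. Their poses are not given: they have to be found in the camera images.
- forceps: Steel forceps, 175 mm long, about 95 g, lying flat on the rest, tips away from the robot. Two upright blades 3 mm thick, 12 mm high, hinged and sprung at the rear end, each with a grey finger pad (34 mm long, 12 mm high) on its outside; 49 mm over the pads when free. Origin: 6 mm below the pads' centre height, 18.5 mm in from fixed_pad. Axes: x to the tips, y from moving to fixed arm, z up.
- fixed_pad (a point): Centre of the outer face of the finger pad on the fixed arm (left arm seen from the rear), half-way up; axes as forceps. The cross bar is fixed to this arm. Take the forceps from above, one finger on each pad; below the pads there is free space down to 24 mm under the blades.
- moving_pad (a point): Centre of the outer face of the finger pad on the moving arm (right arm seen from the rear), half-way up.
- fixed_tip (a point): Inner side of the tip of the fixed arm, 75 mm ahead of fixed_pad and 9 mm inward of it (towards the other arm), at the same height.
- moving_tip (a point): Inner side of the tip of the moving arm, 75 mm ahead of the pads. The tip gap is the distance between the two tip points: 40 mm when free.
- moving_arm (a joint): Squeeze in rad: 0 free (sprung open), grows as the arms close, 0.22 nearly shut; pads parallel at 0.123. The hinge is 95 mm behind the pads, 148 mm behind the pin, 170 mm behind the tips: per 0.01 rad the pads close by 0.95 mm, the pin moves 1.5 mm towards the fixed arm, the tip gap shrinks 1.7 mm. The spring needs about 3.5 N on each pad to start, 12 N at 0.2 rad; it reopens when eased.
- pin (a point): Middle of the small dark upright pin, 4 mm thick and 9 mm tall, on top of the moving arm, 53 mm ahead of the pads, just in front (tip side) of the cross bar.
- slider_mark (a point): Small black slider, 8 mm wide, white line in its middle, on the steel cross bar that runs over both arms 45 mm ahead of the pads. Preset anywhere over a 19 mm stretch (tip gap about 8 to 30 mm); leave it so. This point is level with the white line, 8 mm ahead of the bar, in the pin's path; axes as forceps. The gap is right when pin and this point have equal y in these axes.
- rest: Low beech-wood rest, fixed, 190 x 75 mm base 6 mm thick with two cross ridges 10 mm thick and 30 mm high, at 72 mm behind and 58 mm ahead of its centre; the forceps lie on the ridges, the pads half-way between, roughly over its centre. Origin at the centre of its underside, x towards the tips.
- window (a point): Centre of the round white window, 70 mm across, flush with the top of the fixed grey light plate (130 x 120 mm, top 30 mm above the table).
- light_plate: The light plate, fixed; origin at the centre of its underside.
- jar: Bystander: amber jar, 48 mm across, 70 mm tall; origin at the underside.
- beaker: Bystander: glass beaker, 70 mm across, 85 mm tall; origin at the underside.
- solvent_bottle: Bystander: glass bottle with cap, 72 mm across, 160 mm tall; origin at the underside.
- slider (a joint): Position of the slider along the cross bar, m, from the middle of its stretch; positive towards the fixed arm (smaller tip gap). At value s the gap is right at a squeeze of about 0.123 + s / 0.148 rad. Stiff: it stays where it was set and must not be shifted.

How it is judged:
On the way, in this order (a step that is already met when the one before it is completed fails the run):
1. the forceps are lifted clear of the rest in the fingers (z of forceps in the frame of rest above 0.04 m and contact force between forceps and rest below 0.05 N and contact force between the fingers and forceps above 1 N), for 0.2 s.
2. both tips over the window with the pin level with the slider, held for 2 s (horizontal distance between each of fixed_tip, moving_tip and window below 0.04 m and y of pin in the frame of slider_mark between -0.003 and 0.003 m), for 2 s.
At the end, for the whole second after the job is handed in: The fingers still hold the squeezed forceps at rest, level within 17 degrees, both tips within 40 mm (horizontally) of the window's centre and 10 to 90 mm above it, touching neither plate nor rest, with the pin within 3 mm of the slider's middle line along the cross bar (all of step 2 and z of fixed_tip in the frame of window between 0.01 and 0.09 m and z of moving_tip in the frame of window between 0.01 and 0.09 m and angle between forceps's own z axis and vertical below 0.3 rad and linear speed of forceps below 0.03 m/s and velocity of joint moving_arm between -0.1 and 0.1 rad/s and contact force between the fingers and forceps above 1 N and contact force between forceps and light_plate below 0.05 N and contact force between forceps and rest below 0.05 N); the arm keeps its last pose, push and grip.
It fails at once if a bystander is disturbed (distance of any of jar, beaker, solvent_bottle from where it was at the start of the episode above 0.02 m).
It fails at once if the forceps are dropped on the table (height (world z) of forceps below 0.02 m).
It fails at once if the slider is shifted along its bar (velocity of joint slider above 0.015 m/s or velocity of joint slider below -0.015 m/s).
It also fails if it takes over 45 s, if anything falls off the work surface, if the arm or the gripper's body presses on something with over 40 N, if the wrist force passes 120 N, or if a joint passes its speed limit or range.

ROBOT

A 7-joint arm with a two-finger parallel gripper is mounted at the origin on the work surface. World frame = base frame: x ahead of the robot, y to its left, z up, the work surface at z = 0. Lengths are in m, angles in rad, forces in N, time in s.
With the tool pointing down it reaches from about 0.425 to 0.825 m from the base axis. Payload 3.6 kg.
Tool frame: the origin (TCP) lies where the fingers leave the gripper's body, on its centre line; the fingertips stand arm.tip_reach ahead of it and the grasp point (between the pads) lies 54 mm ahead of it (arm.tip_reach is the distance from the TCP to the fingertips, in m); x points along the fingers, y is the direction in which the jaws open and shut, and the axes are right-handed (so a half turn about x gives the same grasp; the last joint's range is limited). The gripper opens to 85 mm and grips with 20 to 120 N. Pads are 22 mm wide; open, the fingers measure 114 mm over their backs; the gripper's body (76 mm by 85 mm) begins 54 mm behind the grasp point. The pads swing forward as they close: fully open they stand 13 mm farther back than shut.
Start: joints at [-1.333, 0.615, -0.013, 1.423, 0.008, 1.103, -0.04], TCP at [0.17, 0.627, 0.304] pointing down, gripper open.
Joint ranges: [-3.12, 3.12], [-0.3, 2.06], [-1.34, 1.32], [0.26, 2.42], [-1.36, 4.5], [0.01, 1.98], [-2.84, 2.84]. Speed limits (rad/s): [2.79, 2.79, 3.14, 3.14, 3.14, 3.14, 3.14].

INTERFACE

Orientations are given as a unit quaternion [x, y, z, w].
In Python, from workcell import arm, viewer, ticket gives the robot as it stands.
- The arm moves only by the tool move_arm, never from a script. Its argument "series" is a list of rows, each an object with "translation": the shift along the tool's x, y, z in units of 30 mm (1.0 is 30 mm), a list of three; "angular": the turn, a rotation vector about the tool's x, y, z in degrees, a list of three; "hand": the closure, from 0 (fully open) to 1 (shut). In form: [{"translation": [dx, dy, dz], "angular": [ax, ay, az], "hand": hand}, ...]. A call has 1 to 12 rows; each row shifts and turns the commanded pose from where the row before left it, along the tool's axes as they then stand; what a row does not reach is not made up. A row lasts 1/12 s, in which the tool goes at most 41.7 mm and 7.16 degrees, less where a joint would pass 70% of its speed; a pose out of reach is approached as far as the arm can. A call is refused whole if a number of a shift passes 1 or a number of a turn 7.16, either way. A call with a gripper value outside its range is refused whole. The fingers move at their own pace and stop on an object; the grip force is fixed at half the most. Time passes only in rows, so rows that do not move let the fingers close. It gives the time, the measured TCP pose, the force and the opening at its end, in the units of the state.
- arm.state(): the state, without advancing time (a new reading comes with each control period).
- viewer.read_camera(name): name is "scene" or "side" or "wrist"; returns the picture (480x640x3 uint8, blue, green, red); there is no depth.
- viewer.camera_params(name): a dict with "fovy" (degrees; the focal length in pixels is half the picture's height over the tangent of half this angle, whatever the lens; pixels are square), "cx", "cy" (the principal point, pixels), "dist_coeffs" ([k1, k2, p1, p2, k3] as OpenCV has them; the pictures are not rectified), "cam_to_world" (4x4, takes a point from camera to world coordinates). Camera axes: x right, y down, z forward; pixel columns grow to the right and rows downward; lengths in m; the calibration is good to about 2 mm. A picture is of the moment at which its call begins: read the wrist's pose just before it. camera_params takes no time and is no camera call; for the wrist camera it gives the pose at the moment of the call.
- ticket.finish_job(): hands the job in, once; it reports no verdict.
Trained networks look in the newest picture that a camera, given by its name, has taken for a name from the list of things; names that differ only in an ending like _2 or _b are one class to them, and where a whole thing is asked for, a point or a joint stands for the part that bears it (a point fixed in the world has none). Each returns a list of dicts, best first, with "conf" (0 to 1); they miss things now and then, are a little off and sometimes report something else, mostly with a low value. They report only what shows in the picture. A call takes as long as a camera call.
- viewer.recognise(camera, target): "uv" ([column, row] in pixels, amid what is visible of it).
- viewer.cut_out(camera, target): "pixels" (480x640 bool, what is visible of it) and "uv" ([column, row] in pixels, amid what is visible of it).
The state is a dict: "time": time; "joint_positions": joint angles; "joint_velocities": joint speeds; "joint_efforts": joint torques, N m; "tool_pos": TCP position; "ee_rot": TCP orientation; "ft_force": force on the tool from outside, world axes, zero at the start; "moment": the same for the moment, N m; "finger_gap": finger opening in m.
Only numpy, scipy, OpenCV 4.12 (cv2) and the standard library are available. Lean on these libraries where they do the work, as an engineer would, in place of code of your own. Each camera call takes 0.05 s, during which the arm holds its last target.

## Working session

There is one attempt and no reset: what is moved stays moved. The work goes in short steps, Python scripts to look and compute and a tool call to move; the robot and the scene stay as the last step left them, time stands still between calls to the robot, and variables do not carry over. Pictures are saved under pics/ and viewed, and the job is handed in when it is done.

Besides the shell and the picture viewer there is one more tool, called after ">>>" by a JSON object that holds its "fn" and its "kwargs". move_arm: Moves the arm, as the interface text tells. Its arguments: {"type":"object","properties":{"series":{"type":"array"}},"required":["series"]}

```bash
ls; mkdir -p pics
python3 - <<'E'
from workcell import arm, viewer, ticket
import cv2,numpy as np
print(arm.state(), arm.tip_reach)
for c in ("scene","side","wrist"):
    p=viewer.camera_params(c); print(c,p)
    cv2.imwrite(f"pics/{c}0.png",viewer.read_camera(c))
    for t in ("fixed_pad","moving_pad","fixed_tip","moving_tip","pin","slider_mark","window","rest","light_plate","forceps","jar","beaker","solvent_bottle"):
        r=viewer.recognise(c,t); print(t,[(np.round(a["uv"]).tolist(),round(a["conf"],2)) for a in r][:3])
E
```

```text
pics
{'time': 0.0, 'joint_positions': array([-1.33248781,  0.61591605, -0.01265204,  1.42494756,  0.00811477,
        1.10337651, -0.04043979]), 'joint_velocities': array([-7.97361027e-04,  9.20118494e-04, -1.89303050e-04, -1.97251579e-04,
       -3.44614105e-04, -2.61309138e-04,  6.96980266e-05]), 'joint_efforts': array([ 5.34355706e-06, -4.69207120e+01,  2.59018214e-01, -1.71033132e+01,
        9.94031900e-03,  9.63552244e-03,  4.69208373e-06]), 'tool_pos': array([0.16994052, 0.6267784 , 0.30272373]), 'ee_rot': array([ 0.09241692,  0.70103047, -0.09424011,  0.70080967]), 'ft_force': array([ 0.64011697,  0.93993526, -0.4618425 ]), 'moment': array([0.01752388, 0.00682564, 0.04533359]), 'finger_gap': 0.08520551064807583} 0.0726
scene {'fovy': 43.62690729961251, 'cx': 317.77890598707864, 'cy': 239.24856737334963, 'dist_coeffs': array([-0.07789557,  0.        ,  0.        ,  0.        ,  0.        ]), 'cam_to_world': array([[-0.88691319,  0.27651234, -0.37003503,  1.15912105],
       [ 0.46149102,  0.56554745, -0.68350722,  1.02368509],
       [ 0.02027419, -0.77697941, -0.62919945,  1.
[... 1425 characters left out ...]
[368.0, 161.0], 0.84), ([343.0, 210.0], 0.3), ([284.0, 247.0], 0.21)]
solvent_bottle [([315.0, 379.0], 0.84)]
wrist {'fovy': 68.02559137187149, 'cx': 311.21303224232605, 'cy': 239.7240112487483, 'dist_coeffs': array([-0.07089253,  0.        ,  0.        ,  0.        ,  0.        ]), 'cam_to_world': array([[ 0.26166481,  0.92079057,  0.28926847,  0.09571141],
       [ 0.96515809, -0.24927043, -0.07958714,  0.6471016 ],
       [-0.00117701,  0.30001495, -0.95393377,  0.37396801],
       [ 0.        ,  0.        ,  0.        ,  1.        ]])}
fixed_pad []
moving_pad []
fixed_tip []
moving_tip []
pin []
slider_mark []
window []
rest []
light_plate []
forceps []
jar []
beaker []
solvent_bottle []
```

View pics/scene0.png

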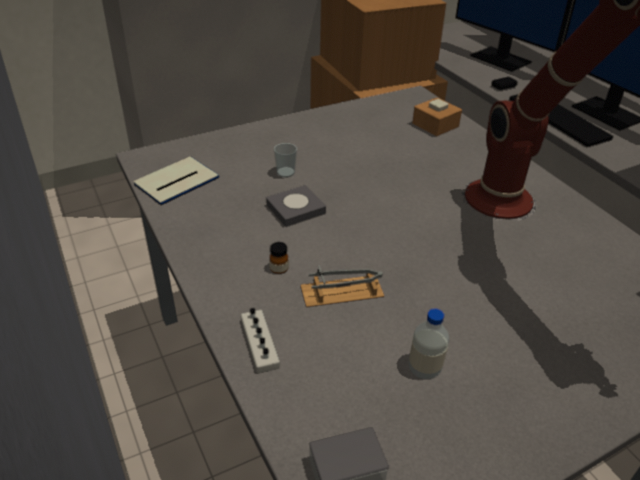

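View pics/side0.png

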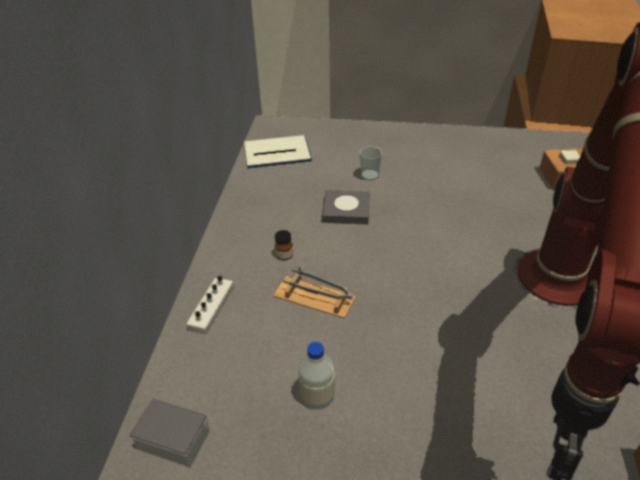

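View pics/wrist0.png

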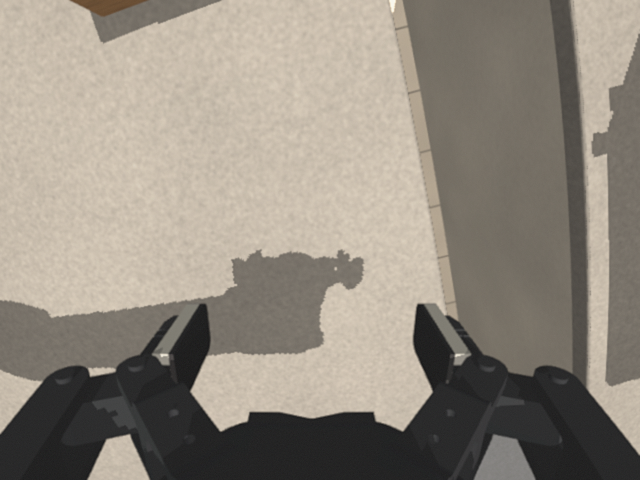

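Run:
```python
import cv2
a=cv2.imread("pics/scene0.png")[180:400,230:470]; b=cv2.imread("pics/side0.png")[180:400,220:440]
cv2.imwrite("pics/crop_s.png",cv2.resize(a,None,fx=3,fy=2.7)[:600,:800]); cv2.imwrite("pics/crop_d.png",cv2.resize(b,None,fx=2.7,fy=2.7,interpolation=2))
cv2.imwrite("pics/crop_s.png",cv2.resize(a,None,fx=2.7,fy=2.7,interpolation=2))
```

```text
(no output)
```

View pics/crop_s.png

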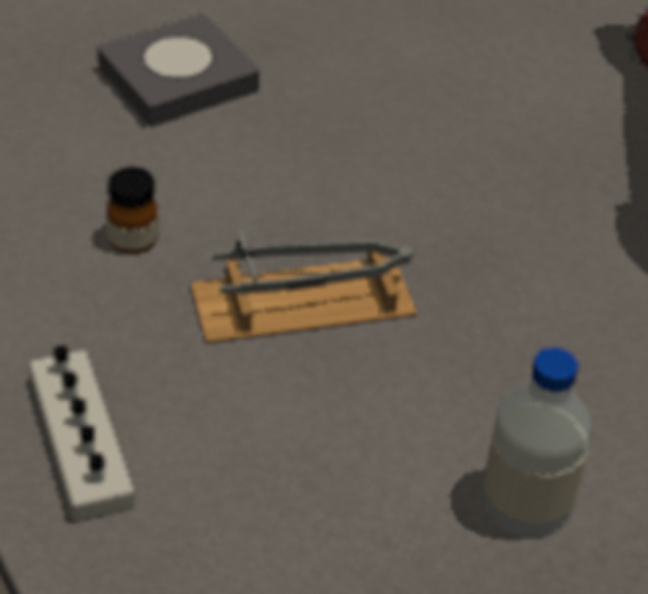

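View pics/crop_d.png

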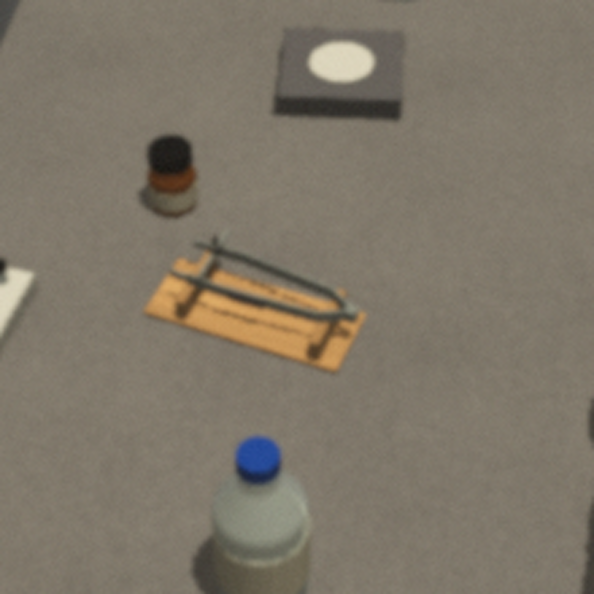

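```bash
cat > h.py <<'E'
from workcell import arm, viewer, ticket
import cv2,numpy as np
from scipy.spatial.transform import Rotation as R
def K(p):
    f=240/np.tan(np.radians(p["fovy"]/2)); return np.array([[f,0,p["cx"]],[0,f,p["cy"]],[0,0,1.]])
def ray(p,uv):
    x=cv2.undistortPoints(np.array([[uv]],float),K(p),np.array(p["dist_coeffs"]))[0,0]
    T=p["cam_to_world"]; d=T[:3,:3]@[x[0],x[1],1]; return T[:3,3],d/np.linalg.norm(d)
def onz(p,uv,z):
    o,d=ray(p,uv); return o+d*(z-o[2])/d[2]
def proj(p,P):
    T=np.linalg.inv(p["cam_to_world"]); rv=cv2.Rodrigues(T[:3,:3])[0]
    return cv2.projectPoints(np.array(P,float).reshape(-1,1,3),rv,T[:3,3],K(p),np.array(p["dist_coeffs"]))[0][:,0]
def tri(l):
    A=0;b=0
    for p,uv in l:
        o,d=ray(p,uv); M=np.eye(3)-np.outer(d,d); A=A+M;b=b+M@o
    return np.linalg.solve(A,b)
E
python3 - <<'E'
from h import *
S=viewer.camera_params("scene");D=viewer.camera_params("side")
print("window",onz(S,(295,201.5),.03),onz(D,(346.5,203),.03))
print("jar",tri([(S,(279,259)),(D,(285,246))]),"beaker",tri([(S,(286,160)),(D,(370,163))]),"bot",tri([(S,(430,345)),(D,(316,378))]))
# rest base corners approx in crops
print("rest base", onz(S,(342,291),.006), onz(D,(315,296),.006))
E
```

```text
window [ 0.56751153 -0.20833008  0.03      ] [ 0.55991862 -0.21014282  0.03      ]
jar [ 0.70521143 -0.01589004  0.02154304] beaker [ 0.5052286  -0.40063276  0.04359228] bot [0.56172232 0.41669562 0.06655111]
rest base [0.61219721 0.14173191 0.006     ] [0.60379037 0.13883998 0.006     ]
```

Run:
```python
from h import *
S=viewer.camera_params("scene");D=viewer.camera_params("side")
f=lambda c,o:(c[0]/2.7+o[0],c[1]/2.7+o[1])
C=[onz(D,f(c,(220,180)),.006 if i!=9 else 0) for i,c in enumerate([(182,262),(147,311),(337,369),(366,317)])]
for c in C: print(c)
C=np.array(C); print(C.mean(0), np.linalg.norm(C[0]-C[3]),np.linalg.norm(C[1]-C[2]),np.linalg.norm(C[1]-C[0]))
d=(C[0]+C[1]-C[2]-C[3]); print(np.degrees(np.arctan2(d[1],d[0])))
C=[onz(S,f(c,(230,180)),.006) for i,c in enumerate([(192,281),(207,338),(413,313)])]
for c in C: print(c)
print((C[0]+C[2])/2, np.linalg.norm(C[1]-C[2]),np.linalg.norm(C[0]-C[1])); d=C[1]-C[2];print(np.degrees(np.arctan2(d[1],d[0])))
# rear end + tips of forceps z~.036
for c in [(350,312),(193,243),(172,271),(217,240)]: print("side",onz(D,f(c,(220,180)),.04))
for c in [(405,255),(215,256),(222,289),(240,237)]: print("scene",onz(S,f(c,(230,180)),.04))
```

```text
[0.68249241 0.08137241 0.006     ]
[0.70334492 0.14711405 0.006     ]
[0.5246272  0.19720865 0.006     ]
[0.50460566 0.13265269 0.006     ]
[0.60376755 0.13958695 0.006     ] 0.18513066494443547 0.1856057528987198 0.0689694919392679
-15.869294627025676
[0.6891145  0.07691824 0.006     ]
[0.70915169 0.14668953 0.006     ]
[0.5331135  0.19969517 0.006     ]
[0.611114   0.13830671 0.006     ] 0.1838451622068878 0.07259146777103372
-16.757208527994152
side [0.51713076 0.15990541 0.04      ]
side [0.66881094 0.0892329  0.04      ]
side [0.68164691 0.1271019  0.04      ]
side [0.64741772 0.08290288 0.04      ]
scene [0.52164864 0.16260598 0.04      ]
scene [0.67286151 0.08948648 0.04      ]
scene [0.68646716 0.12962178 0.04      ]
scene [0.64150522 0.07695208 0.04      ]
```

>>> {"fn": "move_arm", "kwargs": {"series": [{"translation": [0,-0.35,0.5],"angular": [0,0,0],"hand": 0},{"translation": [0,-0.69,1],"angular": [0,0,0],"hand": 0},{"translation": [0,-0.69,1],"angular": [0,0,0],"hand": 0},{"translation": [0,-0.69,1],"angular": [0,0,0],"hand": 0},{"translation": [0,-0.69,1],"angular": [0,0,0],"hand": 0},{"translation": [0,-0.69,1],"angular": [0,0,0],"hand": 0},{"translation": [0,-0.69,1],"angular": [0,0,0],"hand": 0},{"translation": [0,-0.69,1],"angular": [0,0,0],"hand": 0},{"translation": [0,-0.69,1],"angular": [0,0,0],"hand": 0},{"translation": [0,-0.69,1],"angular": [0,0,0],"hand": 0},{"translation": [0,-0.69,1],"angular": [0,0,0],"hand": 0},{"translation": [0,-0.69,1],"angular": [0,0,0],"hand": 0}]}}

```text
time: 3.1
tool_pos: [0.4417, 0.3057, 0.3042]
ee_rot: [0.093, 0.701, -0.093, 0.701]
ft_force: [0.4, -0.0, -1.1]
finger_gap: 0.0855
```

>>> {"fn": "move_arm", "kwargs": {"series": [{"translation": [0.1,-0.69,1],"angular": [0,0,0],"hand": 0},{"translation": [0.3,-0.69,1],"angular": [0,0,0],"hand": 0},{"translation": [0.4,-0.69,1],"angular": [0,0,0],"hand": 0},{"translation": [0.4,-0.69,1],"angular": [0,0,0],"hand": 0},{"translation": [0.4,-0.69,1],"angular": [0,0,0],"hand": 0},{"translation": [0.2,-0.35,0.5],"angular": [0,0,0],"hand": 0},{"translation": [0,-0.2,0.2],"angular": [0,0,0],"hand": 0},{"translation": [0,0,0],"angular": [0,0,0],"hand": 0},{"translation": [0,0,0],"angular": [0,0,0],"hand": 0}]}}

```text
time: 3.85
tool_pos: [0.5739, 0.1479, 0.2504]
ee_rot: [0.094, 0.701, -0.092, 0.701]
ft_force: [-0.7, -0.3, 0.2]
finger_gap: 0.0854
```

Run:
```python
from h import *
s=arm.state();print(s["time"],s["tool_pos"],R.from_quat(s["ee_rot"]).as_matrix().round(3).tolist(),s["finger_gap"])
c="wrist";p=viewer.camera_params(c);np.savez("w1.npz",**p)
cv2.imwrite("pics/wrist1.png",viewer.read_camera(c))
for t in ("fixed_pad","moving_pad","fixed_tip","moving_tip","pin","slider_mark"):
    r=viewer.recognise(c,t); print(t,[(np.round(a["uv"],1).tolist(),round(a["conf"],2)) for a in r][:3])
```

```text
3.85 [0.57390544 0.14790053 0.25036458] [[-0.0, 0.261, 0.965], [0.002, 0.965, -0.261], [-1.0, 0.002, -0.001]] 0.08544625375370364
fixed_pad [([276.5, 255.0], 0.71), ([604.5, 130.6], 0.62)]
moving_pad [([275.5, 252.0], 0.7)]
fixed_tip [([276.0, 266.0], 0.94)]
moving_tip [([274.1, 252.8], 0.55)]
pin [([274.6, 249.6], 0.64)]
slider_mark [([280.0, 316.4], 0.51)]
```

View pics/wrist1.png

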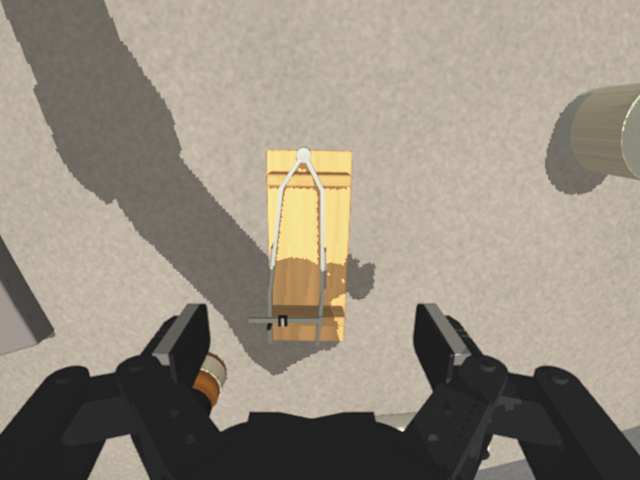

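Run:
```python
from h import *
print(arm.state()["joint_positions"])
a=cv2.imread("pics/wrist1.png")[140:360,230:380]
cv2.imwrite("pics/w1z.png",cv2.resize(a,None,fx=2.7,fy=2.7,interpolation=2))
b=cv2.imread("pics/wrist1.png")[295:355,235:345]
cv2.imwrite("pics/w1zz.png",cv2.resize(b,None,fx=7,fy=7,interpolation=2))
```

```text
[-0.31005807  0.57969916  0.03410351  1.66597685 -0.02446462  0.89592659
  1.04177972]
```

View pics/w1z.png

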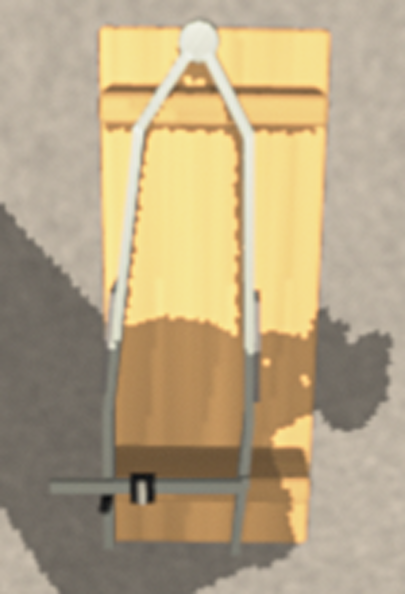

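View pics/w1zz.png

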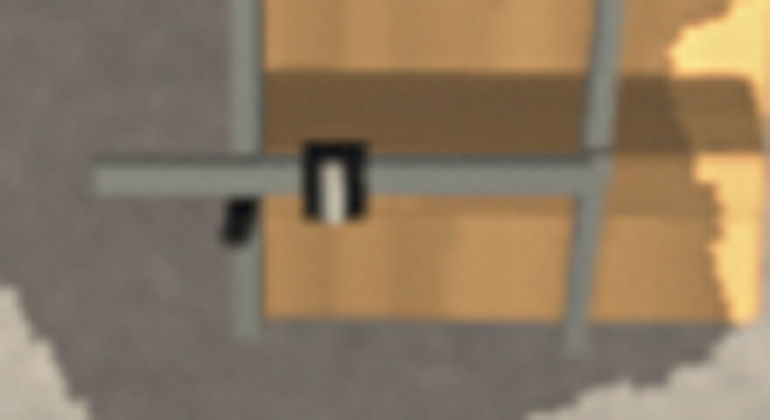

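Run:
```python
from h import *
p=dict(np.load("w1.npz"))
pts={"hinge":((303.7,154.8),.043),"ftip":((317.4,345.3),.042),"mtip":((270,342.7),.042),"pin":((269,326.4),.0465),"sl":((282.3,321),.047),"fpad":((325.6,267.8),.042)}
W={k:onz(p,*v) for k,v in pts.items()}
for k in W: print(k,W[k].round(4))
m={"hinge":(-.095,0),"ftip":(.075,.011),"mtip":(.075,-.032)}
A=np.array([m[k] for k in m]);B=np.array([W[k][:2] for k in m])
a=A-A.mean(0);b=B-B.mean(0);th=np.arctan2((a[:,0]*b[:,1]-a[:,1]*b[:,0]).sum(),(a*b).sum())
Rm=np.array([[np.cos(th),-np.sin(th)],[np.sin(th),np.cos(th)]]);t=B.mean(0)-Rm@A.mean(0)
print("yaw",np.degrees(th),"origin",t)
for k in W: print(k,((W[k][:2]-t)@Rm*1000).round(1))
```

```text
hinge [0.5165 0.1571 0.043 ]
ftip [0.6828 0.124  0.042 ]
mtip [0.669 0.083 0.042]
pin [0.65   0.0885 0.0465]
sl [0.6476 0.1015 0.047 ]
fpad [0.611 0.15  0.042]
yaw -15.2183745493462 origin [0.60690427 0.13291477]
hinge [-93.5  -0.4]
ftip [75.6 11.3]
mtip [ 73.  -31.9]
pin [ 53.3 -31.5]
sl [ 47.5 -19.6]
fpad [-0.5 17.6]
```

>>> {"fn": "move_arm", "kwargs": {"series": [{"translation": [0.1,0,0],"angular": [-7.15,0,0],"hand": 0},{"translation": [0.1,0,0],"angular": [-7.15,0,0],"hand": 0},{"translation": [0.1,0,0],"angular": [-7.15,0,0],"hand": 0},{"translation": [0.1,0,0],"angular": [-7.15,0,0],"hand": 0},{"translation": [0.1,0,0],"angular": [-7.15,0,0],"hand": 0},{"translation": [0.1,0,0],"angular": [-7.15,0,0],"hand": 0},{"translation": [0.1,0,0],"angular": [-7.15,0,0],"hand": 0},{"translation": [0.1,0,0],"angular": [-7.15,0,0],"hand": 0},{"translation": [0.1,0,0],"angular": [-7.15,0,0],"hand": 0},{"translation": [0.1,0,0],"angular": [-7.15,0,0],"hand": 0},{"translation": [0.1,0,0],"angular": [-7.15,0,0],"hand": 0},{"translation": [0.1,0,0],"angular": [-7.15,0,0],"hand": 0}]}}

```text
time: 5.2
tool_pos: [0.5743, 0.1468, 0.2139]
ee_rot: [-0.411, 0.576, 0.411, 0.576]
ft_force: [-0.3, 0.1, -0.7]
finger_gap: 0.0856
```

>>> {"fn": "move_arm", "kwargs": {"series": [{"translation": [0.1,0,0],"angular": [-7.15,0,0],"hand": 0},{"translation": [0.1,0,0],"angular": [-7.15,0,0],"hand": 0},{"translation": [0.1,0,0],"angular": [-7.15,0,0],"hand": 0},{"translation": [0.1,0,0],"angular": [-7.15,0,0],"hand": 0},{"translation": [0.1,0,0],"angular": [-7.15,0,0],"hand": 0},{"translation": [0.1,0,0],"angular": [-7.15,0,0],"hand": 0},{"translation": [0.1,0,0],"angular": [-7.15,0,0],"hand": 0},{"translation": [0.1,0,0],"angular": [-7.15,0,0],"hand": 0},{"translation": [0.1,0,0],"angular": [-7.15,0,0],"hand": 0},{"translation": [0.1,0,0],"angular": [-7.15,0,0],"hand": 0},{"translation": [0.1,0,0],"angular": [-7.15,0,0],"hand": 0},{"translation": [0.1,0,0],"angular": [-7.15,0,0],"hand": 0}]}}

```text
time: 6.2
tool_pos: [0.5393, 0.1639, 0.1497]
ee_rot: [0.699, -0.178, -0.673, -0.166]
ft_force: [-0.8, 1.4, -0.2]
finger_gap: 0.0853
```

>>> {"fn": "move_arm", "kwargs": {"series": [{"translation": [0.1,0,0],"angular": [-7.15,0,0],"hand": 0},{"translation": [0,0,-0.5],"angular": [-1.25,0,0],"hand": 0},{"translation": [0,0,-0.7],"angular": [0,0,0],"hand": 0},{"translation": [0,0,0],"angular": [0,0,0],"hand": 0},{"translation": [0,0,0],"angular": [0,0,0],"hand": 0}]}}

```text
time: 6.62
tool_pos: [0.5312, 0.1731, 0.1301]
ee_rot: [0.724, -0.143, -0.662, -0.128]
ft_force: [-0.8, 1.1, -0.3]
finger_gap: 0.0856
```

Run:
```python
from h import *
s=arm.state();print(s["time"],s["tool_pos"],R.from_quat(s["ee_rot"]).as_matrix().round(3).tolist(),s["joint_positions"])
c="wrist";p=viewer.camera_params(c);np.savez("w2.npz",**p)
cv2.imwrite("pics/wrist2.png",viewer.read_camera(c))
```

```text
6.6167 [0.53118252 0.17308205 0.13011909] [[0.082, -0.377, -0.923], [-0.037, -0.926, 0.375], [-0.996, 0.003, -0.09]] [ 0.31293968  1.12550787 -1.34247894  1.88572586  1.28565425  1.26574871
  2.84084993]
```

View pics/wrist2.png

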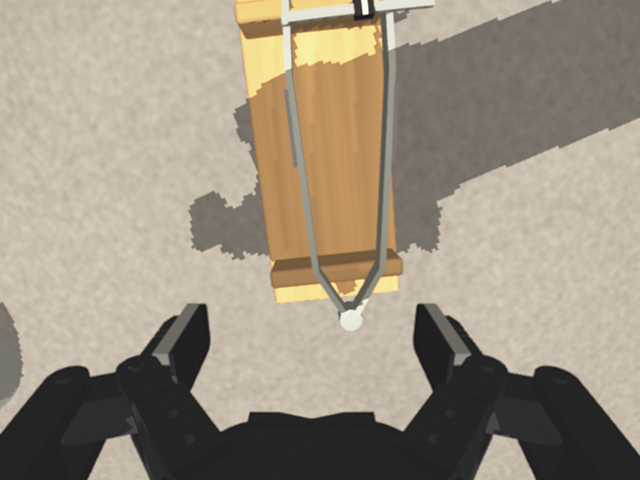

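>>> {"fn": "move_arm", "kwargs": {"series": [{"translation": [-0.5,0,0],"angular": [4,0,0],"hand": 0},{"translation": [-0.6,0,0],"angular": [7.1,0,0],"hand": 0},{"translation": [-0.6,0,0],"angular": [7.1,0,0],"hand": 0},{"translation": [-0.3,0,0],"angular": [7.1,0,0],"hand": 0}]}}

```text
time: 7.0
tool_pos: [0.5256, 0.1767, 0.193]
ee_rot: [0.679, -0.284, -0.614, -0.286]
ft_force: [0.3, 0.2, 0.9]
finger_gap: 0.0854
```

```bash
cat > st.py <<'E'
from h import *
s=arm.state();print(s["time"],s["tool_pos"],s["joint_positions"].round(3))
M=R.from_quat(s["ee_rot"]).as_matrix();print(M.round(3).tolist(),s["finger_gap"],"zdir",np.degrees(np.arctan2(M[1,2],M[0,2])))
# rotation vec in tool frame to reach vertical with the same zdir
z=M[:,2].copy();z[2]=0;z/=np.linalg.norm(z);x=np.array([0,0,-1.]);T=np.c_[x,np.cross(z,x),z]
print("level rotvec deg",np.degrees(R.from_matrix(M.T@T).as_rotvec()).round(2))
E
python3 st.py
```

```text
7.0 [0.52555275 0.17673456 0.19300588] [ 0.318  0.987 -1.339  1.855  1.137  1.243  2.477]
[[0.085, -0.737, -0.67], [-0.034, -0.675, 0.737], [-0.996, -0.04, -0.083]] 0.08541298405215116 zdir 132.2807860141468
level rotvec deg [ 0.1  -4.75  2.31]
```

>>> {"fn": "move_arm", "kwargs": {"series": [{"translation": [0,0,0],"angular": [7.1,-4.7,2.3],"hand": 0},{"translation": [0,0,0],"angular": [7.1,0,0],"hand": 0},{"translation": [0,0,0],"angular": [7.1,0,0],"hand": 0},{"translation": [0,0,0],"angular": [7.1,0,0],"hand": 0},{"translation": [0,0,0],"angular": [7.1,0,0],"hand": 0},{"translation": [0,0,0],"angular": [7.1,0,0],"hand": 0},{"translation": [0,0,0],"angular": [7.1,0,0],"hand": 0},{"translation": [0,0,0],"angular": [7.1,0,0],"hand": 0}]}}

```text
time: 7.67
tool_pos: [0.5254, 0.1758, 0.1909]
ee_rot: [-0.445, 0.551, 0.435, 0.557]
ft_force: [-0.1, -0.3, 0.1]
finger_gap: 0.0856
```

```bash
python3 st.py
```

```text
7.6667 [0.52538764 0.17581352 0.19088081] [ 0.286  0.901 -1.175  1.822  0.961  1.108  1.66 ]
[[0.016, -0.974, 0.227], [-0.006, 0.227, 0.974], [-1.0, -0.017, -0.002]] 0.08563135691651656 zdir 76.89820787126281
level rotvec deg [ 0.   -0.12  0.96]
```

>>> {"fn": "move_arm", "kwargs": {"series": [{"translation": [0,0,0],"angular": [7.1,0,1],"hand": 0},{"translation": [0,0,0],"angular": [7.1,0,0],"hand": 0},{"translation": [0,0,0],"angular": [7.1,0,0],"hand": 0},{"translation": [0,0,0],"angular": [7.1,0,0],"hand": 0},{"translation": [0,0,0],"angular": [7.1,0,0],"hand": 0},{"translation": [0,0,0],"angular": [7.1,0,0],"hand": 0},{"translation": [0,0,0],"angular": [7.1,0,0],"hand": 0},{"translation": [0,0,0],"angular": [7.1,0,0],"hand": 0},{"translation": [0,0,0],"angular": [7.1,0,0],"hand": 0},{"translation": [0,0,0],"angular": [7.1,0,0],"hand": 0},{"translation": [0,0,0],"angular": [7.1,0,0],"hand": 0},{"translation": [0,0,0],"angular": [7.1,0,0],"hand": 0}]}}

```text
time: 8.67
tool_pos: [0.5253, 0.1761, 0.191]
ee_rot: [0.051, 0.705, -0.051, 0.705]
ft_force: [-0.1, -0.1, -0.1]
finger_gap: 0.0853
```

```bash
python3 st.py
```

```text
8.6667 [0.52534049 0.17607031 0.19103127] [ 0.144  0.746 -0.837  1.817  0.697  0.903  0.408]
[[-0.0, 0.144, 0.99], [-0.0, 0.99, -0.144], [-1.0, -0.001, -0.0]] 0.08527062888693332 zdir -8.260553163813038
level rotvec deg [ 0.   -0.02  0.03]
```

>>> {"fn": "move_arm", "kwargs": {"series": [{"translation": [0,0,0],"angular": [7.1,0,0],"hand": 0},{"translation": [0,0,0],"angular": [7.1,0,0],"hand": 0},{"translation": [0,0,0],"angular": [7.1,0,0],"hand": 0},{"translation": [0,0,0],"angular": [7.1,0,0],"hand": 0},{"translation": [0,0,0],"angular": [7.1,0,0],"hand": 0},{"translation": [0,0,0],"angular": [7.1,0,0],"hand": 0},{"translation": [0,0,0],"angular": [7.1,0,0],"hand": 0},{"translation": [0,0,0],"angular": [7.1,0,0],"hand": 0},{"translation": [0,0,0],"angular": [7.1,0,0],"hand": 0},{"translation": [0,0,0],"angular": [7.1,0,0],"hand": 0},{"translation": [0,0,0],"angular": [7.1,0,0],"hand": 0},{"translation": [0,0,0],"angular": [7.1,0,0],"hand": 0}]}}

```text
time: 9.67
tool_pos: [0.5252, 0.1764, 0.191]
ee_rot: [-0.515, -0.485, 0.515, -0.485]
ft_force: [0.1, -0.2, -0.7]
finger_gap: 0.0853
```

>>> {"fn": "move_arm", "kwargs": {"series": [{"translation": [0,0,0],"angular": [7.1,0,0],"hand": 0},{"translation": [0,0,0],"angular": [7.1,0,0],"hand": 0},{"translation": [0,0,0],"angular": [7.1,0,0],"hand": 0},{"translation": [0,0,0],"angular": [7.1,0,0],"hand": 0},{"translation": [0,0,0],"angular": [7.1,0,0],"hand": 0},{"translation": [0,0,0],"angular": [7.1,0,0],"hand": 0},{"translation": [0,0,0],"angular": [7.1,0,0],"hand": 0},{"translation": [0,0,0],"angular": [7.1,0,0],"hand": 0}]}}

```text
time: 10.33
tool_pos: [0.5252, 0.1765, 0.191]
ee_rot: [-0.683, -0.182, 0.683, -0.182]
ft_force: [1.0, 0.2, 0.0]
finger_gap: 0.0856
```

```bash
python3 st.py
```

```text
10.3333 [0.52518462 0.17654656 0.19099287] [-0.265  0.609 -0.151  1.83   0.131  0.713 -1.54 ]
[[-0.0, 0.497, -0.868], [0.0, -0.868, -0.497], [-1.0, -0.001, 0.0]] 0.08564786966420086 zdir -150.1951619587241
level rotvec deg [-0.    0.01  0.03]
```

>>> {"fn": "move_arm", "kwargs": {"series": [{"translation": [0,0,0],"angular": [7.1,0,0],"hand": 0},{"translation": [0,0,0],"angular": [7.1,0,0],"hand": 0},{"translation": [0,0,0],"angular": [7.1,0,0],"hand": 0},{"translation": [0,0,0],"angular": [7.1,0,0],"hand": 0},{"translation": [0,0,0],"angular": [7.1,0,0],"hand": 0},{"translation": [0,0,0],"angular": [7.1,0,0],"hand": 0},{"translation": [0,0,0],"angular": [2.4,0,0],"hand": 0},{"translation": [0.3,0.2,-0.8],"angular": [0,0,0],"hand": 0},{"translation": [0.4,0.2,-0.9],"angular": [0,0,0],"hand": 0},{"translation": [0.3,0.2,-0.8],"angular": [0,0,0],"hand": 0},{"translation": [0,0.08,-0.5],"angular": [0,0,0],"hand": 0},{"translation": [0,0,0],"angular": [0,0,0],"hand": 0}]}}

```text
time: 11.33
tool_pos: [0.6098, 0.1303, 0.1601]
ee_rot: [0.702, -0.094, -0.7, -0.092]
ft_force: [0.1, 0.1, -0.2]
finger_gap: 0.0852
```

```bash
python3 st.py
python3 - <<'E'
from h import *
c="wrist";p=viewer.camera_params(c);np.savez("w3.npz",**p)
im=viewer.read_camera(c)
cv2.imwrite("pics/wrist3.png",im)
E
```

```text
11.3333 [0.60979625 0.13032328 0.16006814] [-0.287  0.734  0.068  1.656 -0.063  0.752 -2.026]
[[0.002, -0.261, -0.965], [-0.002, -0.965, 0.261], [-1.0, 0.002, -0.003]] 0.0852480489351737 zdir 164.88338709542973
level rotvec deg [-0.   -0.14 -0.09]
```

View pics/wrist3.png

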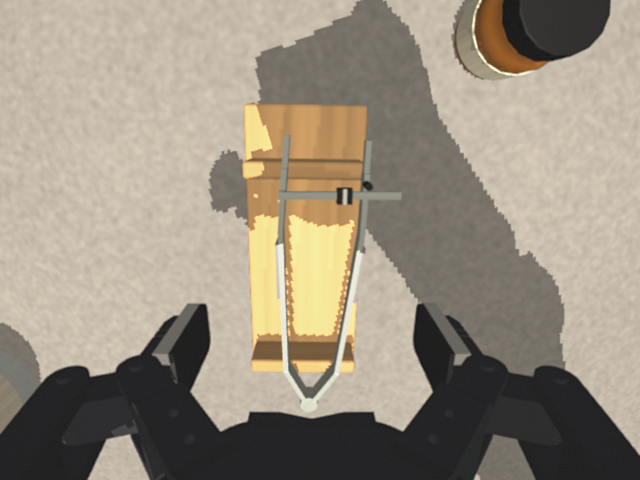

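Run:
```python
from h import *
a=cv2.imread("pics/wrist3.png")[120:260,260:410]
cv2.imwrite("pics/w3z.png",cv2.resize(a,None,fx=4,fy=4,interpolation=2))
```

```text
(no output)
```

View pics/w3z.png

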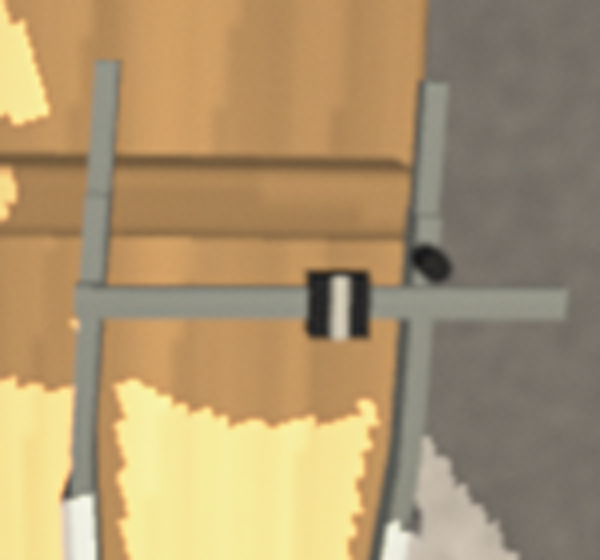

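```bash
cat > fit.py <<'E'
from h import *
def fit(p,pts,q=0.):
    W={k:onz(p,*v) for k,v in pts.items()}
    m={"hinge":(-.095,0),"ftip":(.075,.011),"mtip":(.075,-.032+.17*q)}
    ks=[k for k in m if k in W]
    A=np.array([m[k] for k in ks]);B=np.array([W[k][:2] for k in ks])
    a=A-A.mean(0);b=B-B.mean(0);th=np.arctan2((a[:,0]*b[:,1]-a[:,1]*b[:,0]).sum(),(a*b).sum())
    Rm=np.array([[np.cos(th),-np.sin(th)],[np.sin(th),np.cos(th)]]);t=B.mean(0)-Rm@A.mean(0)
    print("yaw",np.degrees(th),"origin",t)
    for k in W: print(k,((W[k][:2]-t)@Rm*1000).round(1))
E
python3 - <<'E'
from fit import *
p=dict(np.load("w3.npz"))
fit(p,{"hinge":((309,404.5),.043),"ftip":((287.2,135.5),.042),"mtip":((368.8,140.8),.042),"pin":((368,185.8),.0465),"sl":((345.2,195.8),.047)})
E
```

```text
yaw -15.196374904002127 origin [0.60803767 0.13179667]
hinge [-93.5  -0.4]
ftip [75.5 10.7]
mtip [ 73.  -31.2]
pin [ 50.4 -31.1]
sl [ 45.2 -19.4]
```

>>> {"fn": "move_arm", "kwargs": {"series": [{"translation": [0.4,0.09,0.08],"angular": [0,0,0],"hand": 0},{"translation": [0.7,0,0],"angular": [0,0,0],"hand": 0},{"translation": [0.7,0,0],"angular": [0,0,0],"hand": 0},{"translation": [0.5,0,0],"angular": [0,0,0],"hand": 0},{"translation": [0.2,0,0],"angular": [0,0,0],"hand": 0.2},{"translation": [0,0,0],"angular": [0,0,0],"hand": 0.35},{"translation": [0,0,0],"angular": [0,0,0],"hand": 0.35},{"translation": [0,0,0],"angular": [0,0,0],"hand": 0.35},{"translation": [0,0,0],"angular": [0,0,0],"hand": 0.35}]}}

```text
time: 12.13
tool_pos: [0.6039, 0.1313, 0.0861]
ee_rot: [-0.701, 0.092, 0.701, 0.091]
ft_force: [0.1, 0.7, 1.0]
finger_gap: 0.0551
```

```bash
python3 st.py
python3 - <<'E'
from h import *
c="wrist";p=viewer.camera_params(c);np.savez("w4.npz",**p)
im=viewer.read_camera(c)
cv2.imwrite("pics/wrist4.png",im)
E
```

```text
12.1333 [0.60388489 0.13134346 0.0861394 ] [-0.282  0.833  0.054  1.708 -0.07   0.603 -2.018]
[[-0.0, -0.256, -0.967], [-0.001, -0.967, 0.256], [-1.0, 0.001, -0.0]] 0.05508084904655791 zdir 165.1576959591634
level rotvec deg [-0.   -0.   -0.04]
```

View pics/wrist4.png

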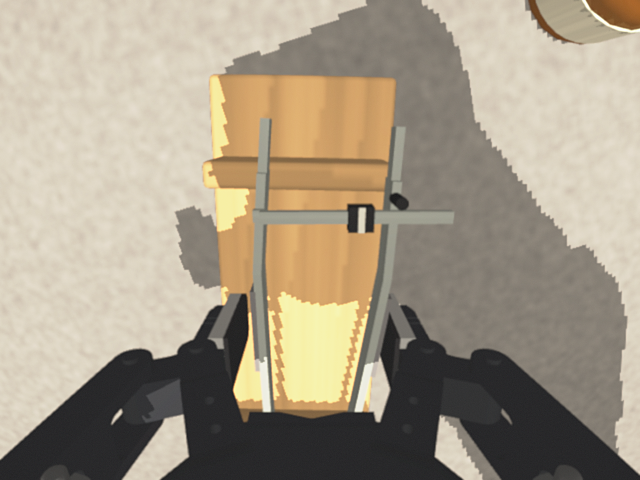

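>>> {"fn": "move_arm", "kwargs": {"series": [{"translation": [0,0.05,-0.1],"angular": [0,0,0],"hand": 0.4},{"translation": [0,0,0],"angular": [0,0,0],"hand": 0.43},{"translation": [0,0,0],"angular": [0,0,0],"hand": 0.46},{"translation": [0,0,0],"angular": [0,0,0],"hand": 0.49},{"translation": [0,0,0],"angular": [0,0,0],"hand": 0.5},{"translation": [0,0,0],"angular": [0,0,0],"hand": 0.5},{"translation": [0,0,0],"angular": [0,0,0],"hand": 0.5}]}}

```text
time: 12.77
tool_pos: [0.607, 0.1286, 0.0865]
ee_rot: [0.701, -0.092, -0.701, -0.091]
ft_force: [-1.1, -0.7, 7.3]
finger_gap: 0.0433
```

```bash
python3 st.py
python3 - <<'E'
from h import *
c="wrist";p=viewer.camera_params(c);np.savez("w5.npz",**p)
im=viewer.read_camera(c)
cv2.imwrite("pics/wrist5.png",im)
E
```

```text
12.7667 [0.60698314 0.12858291 0.08650188] [-0.277  0.835  0.055  1.701 -0.069  0.607 -2.014]
[[0.001, -0.257, -0.966], [-0.001, -0.966, 0.257], [-1.0, 0.001, -0.001]] 0.043332933241319524 zdir 165.11756147335612
level rotvec deg [-0.   -0.05 -0.05]
```

View pics/wrist5.png

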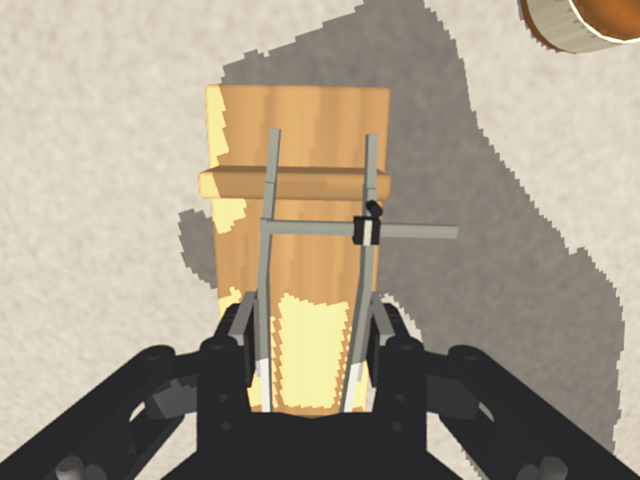

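>>> {"fn": "move_arm", "kwargs": {"series": [{"translation": [-0.2,0,0],"angular": [0,0,0],"hand": 0.5},{"translation": [-0.4,0,0],"angular": [0,0,0],"hand": 0.5},{"translation": [-0.5,0,0],"angular": [0,0,0],"hand": 0.5},{"translation": [-0.5,0,0],"angular": [0,0,0],"hand": 0.5},{"translation": [-0.5,0,0],"angular": [0,0,0],"hand": 0.5},{"translation": [-0.5,0,0],"angular": [0,0,0],"hand": 0.5},{"translation": [-0.4,0,0],"angular": [0,0,0],"hand": 0.5},{"translation": [0,0,0],"angular": [0,0,0],"hand": 0.5},{"translation": [0,0,0],"angular": [0,0,0],"hand": 0.5}]}}

```text
time: 13.57
tool_pos: [0.6062, 0.1289, 0.1755]
ee_rot: [-0.701, 0.092, 0.702, 0.091]
ft_force: [0.5, -0.4, -2.3]
finger_gap: 0.0428
```

```bash
python3 st.py
python3 - <<'E'
from h import *
c="wrist";p=viewer.camera_params(c);np.savez("w6.npz",**p)
im=viewer.read_camera(c)
cv2.imwrite("pics/wrist6.png",im)
cv2.imwrite("pics/w6z.png",cv2.resize(im[110:310,220:460],None,fx=3,fy=3,interpolation=2))
cv2.imwrite("pics/side6.png",viewer.read_camera("side")[150:390,180:500])
E
```

```text
13.5667 [0.60620663 0.12891486 0.17547911] [-0.285  0.709  0.067  1.655 -0.061  0.781 -2.021]
[[-0.001, -0.256, -0.967], [-0.001, -0.967, 0.256], [-1.0, 0.001, 0.001]] 0.042830850544926864 zdir 165.14806889991277
level rotvec deg [ 0.    0.05 -0.08]
```

View pics/w6z.png

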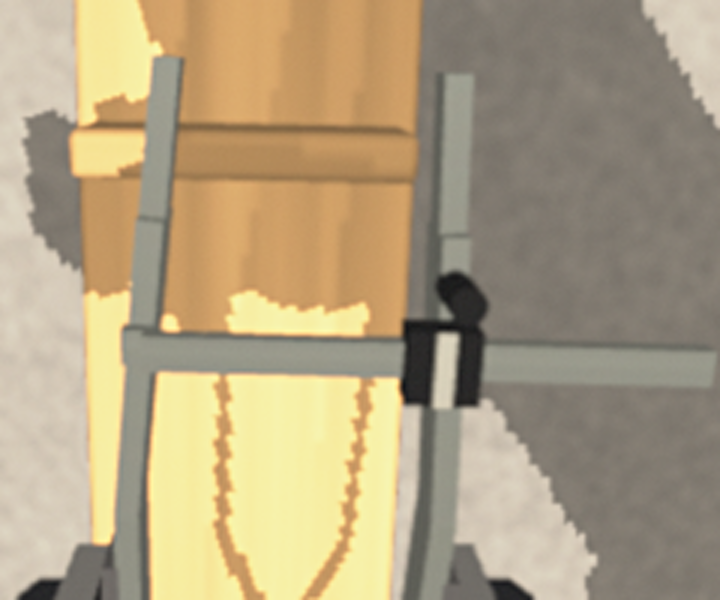

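View pics/side6.png

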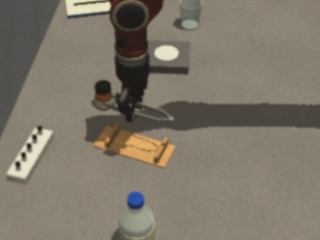

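```bash
cat > gap.py <<'E'
from h import *
def gap(p,tz,pin,sl,bl,br,ft=None,mt=None):
    P=onz(p,pin,tz-.040);S=onz(p,sl,tz-.039);L=onz(p,bl,tz-.042);Rr=onz(p,br,tz-.042)
    y=(L-Rr)[:2];y/=np.linalg.norm(y);x=np.array([y[1],-y[0]])
    d=(P-S)[:2];print("pin-slider x,y mm",d@x*1000,d@y*1000,"yaw",np.degrees(np.arctan2(x[1],x[0])),"bar len",np.linalg.norm(L-Rr)*1000)
    if ft is not None:
        F=onz(p,ft,tz-.0445);M=onz(p,mt,tz-.0445);print("tips",F,M,"gap~",np.linalg.norm(F-M)*1000-3)
E
python3 - <<'E'
from gap import *
p=dict(np.load("w6.npz"));f=lambda a:(a[0]/3+220,a[1]/3+110)
gap(p,.1755,f((462,296)),f((445,370)),f((130,347)),f((715,366)),f((169,60)),f((456,76)))
p=dict(np.load("w3.npz"));f=lambda a:(a[0]/4+260,a[1]/4+120)
gap(p,.0865,f((432,263)),f((341,303)),f((78,302)),f((567,304)),f((109,62)),f((435,83)))
E
```

```text
pin-slider x,y mm 7.896717914243364 -1.3218441353871129 yaw -16.780588251514718 bar len 64.57545653093432
tips [0.68240589 0.11925457 0.131     ] [0.67327611 0.09091678 0.131     ] gap~ 26.772183117672895
pin-slider x,y mm 5.123632955517488 -11.77231521003263 yaw -15.292549306430896 bar len 64.75996857455338
tips [0.68366821 0.12226333 0.042     ] [0.6703074  0.08253987 0.042     ] gap~ 38.91018964728973
```

>>> {"fn": "move_arm", "kwargs": {"series": [{"translation": [0,0.3,0],"angular": [0,0,0],"hand": 0.51},{"translation": [0,0.6,0.05],"angular": [0,0,0],"hand": 0.51},{"translation": [0,0.8,0.1],"angular": [0,0,0],"hand": 0.51},{"translation": [0,0.8,0.1],"angular": [0,0,0],"hand": 0.51},{"translation": [0,0.8,0.1],"angular": [0,0,0],"hand": 0.51},{"translation": [0,0.8,0.1],"angular": [0,0,0],"hand": 0.51},{"translation": [0,0.8,0.1],"angular": [0,0,0],"hand": 0.51},{"translation": [0,0.8,0.1],"angular": [0,0,0],"hand": 0.51},{"translation": [0,0.8,0.1],"angular": [0,0,0],"hand": 0.51},{"translation": [0,0.8,0.1],"angular": [0,0,0],"hand": 0.51},{"translation": [0,0.8,0.1],"angular": [0,0,0],"hand": 0.51},{"translation": [0,0.8,0.03],"angular": [0,0,0],"hand": 0.51}]}}

```text
time: 14.67
tool_pos: [0.5073, -0.1233, 0.1746]
ee_rot: [-0.699, 0.092, 0.703, 0.091]
ft_force: [-0.2, -0.5, -0.9]
finger_gap: 0.0424
```

>>> {"fn": "move_arm", "kwargs": {"series": [{"translation": [0,0.8,0],"angular": [0,0,0],"hand": 0.51},{"translation": [0,0.7,0],"angular": [0,0,0],"hand": 0.51},{"translation": [0,0.4,0],"angular": [0,0,0],"hand": 0.51},{"translation": [0,0.3,0],"angular": [0,0,0],"hand": 0.51},{"translation": [0,0.1,0],"angular": [0,0,0],"hand": 0.51},{"translation": [0,0,0],"angular": [0,0,0],"hand": 0.51},{"translation": [0,0,0],"angular": [0,0,0],"hand": 0.51}]}}

```text
time: 15.25
tool_pos: [0.4919, -0.187, 0.1753]
ee_rot: [-0.7, 0.091, 0.702, 0.09]
ft_force: [-0.1, -0.2, -0.9]
finger_gap: 0.042
```

```bash
python3 st.py
python3 - <<'E'
from h import *
c="wrist";p=viewer.camera_params(c);np.savez("w7.npz",**p)
im=viewer.read_camera(c)
cv2.imwrite("pics/wrist7.png",im)
cv2.imwrite("pics/w7z.png",cv2.resize(im[110:310,220:460],None,fx=3,fy=3,interpolation=2))
E
```

```text
15.25 [ 0.49185356 -0.18699007  0.17532561] [ 0.311  0.596  0.016  1.922 -0.013  0.626 -1.494]
[[-0.003, -0.254, -0.967], [-0.0, -0.967, 0.254], [-1.0, 0.001, 0.002]] 0.04202552945299205 zdir 165.25715754045683
level rotvec deg [ 0.    0.14 -0.06]
```

View pics/wrist7.png

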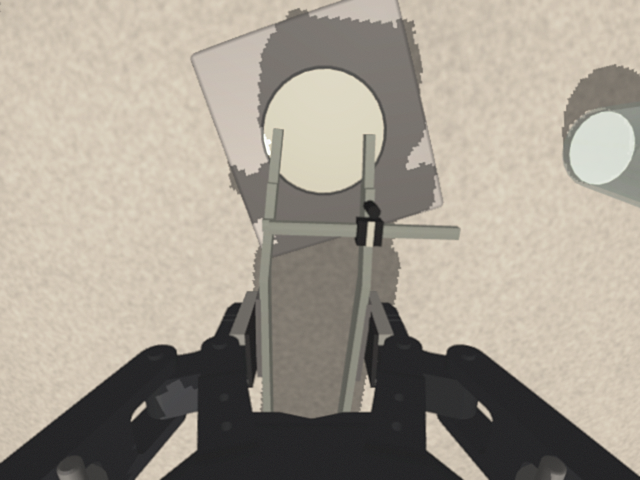

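View pics/w7z.png

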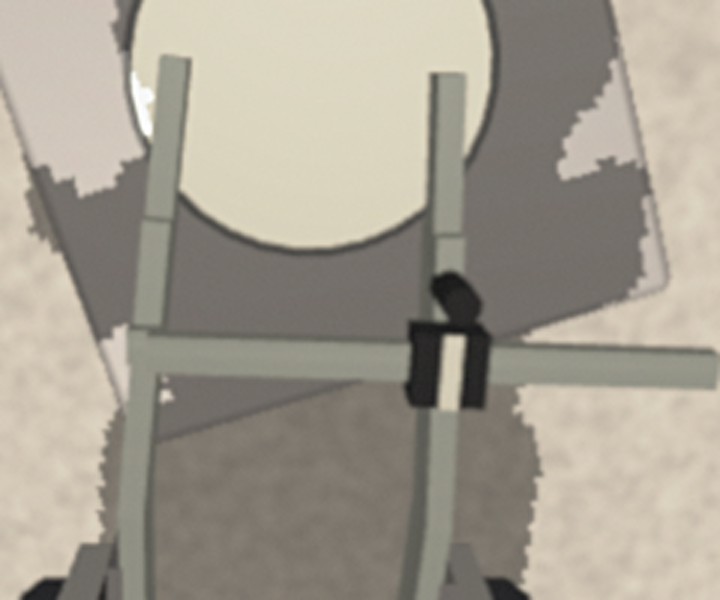

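Run:
```python
from gap import *
p=dict(np.load("w7.npz"));f=lambda a:(a[0]/3+220,a[1]/3+110)
gap(p,.1753,f((456,297)),f((452,370)),f((134,348)),f((715,370)),f((174,60)),f((448,76)))
print("window",onz(p,(324.5,130),.03), "diam",np.linalg.norm(onz(p,(264.5,130),.03)-onz(p,(385,130),.03)))
```

```text
pin-slider x,y mm 7.742326974626938 0.10037675343799567 yaw -16.988432261945125 bar len 64.2100852902443
tips [ 0.56787019 -0.19696177  0.1308    ] [ 0.55913733 -0.2239995   0.1308    ] gap~ 25.413051764630787
window [ 0.56260128 -0.21442375  0.03      ] diam 0.0702924419368256
```

>>> {"fn": "move_arm", "kwargs": {"series": [{"translation": [0.15,0,0],"angular": [0,0,0],"hand": 0.51},{"translation": [0.3,0.05,0],"angular": [0,0,0],"hand": 0.51},{"translation": [0.4,0.05,0],"angular": [0,0,0],"hand": 0.51},{"translation": [0.4,0,0],"angular": [0,0,0],"hand": 0.51},{"translation": [0.3,0,0],"angular": [0,0,0],"hand": 0.51},{"translation": [0.1,0,0],"angular": [0,0,0],"hand": 0.51},{"translation": [0,0,0],"angular": [0,0,0],"hand": 0.51},{"translation": [0,0,0],"angular": [0,0,0],"hand": 0.51},{"translation": [0,0,0],"angular": [0,0,0],"hand": 0.51},{"translation": [0,0,0],"angular": [0,0,0],"hand": 0.51},{"translation": [0,0,0],"angular": [0,0,0],"hand": 0.51},{"translation": [0,0,0],"angular": [0,0,0],"hand": 0.51}]}}

```text
time: 16.3
tool_pos: [0.4907, -0.1914, 0.1264]
ee_rot: [-0.701, 0.092, 0.702, 0.091]
ft_force: [-0.1, 1.0, -1.3]
finger_gap: 0.0418
```

>>> {"fn": "move_arm", "kwargs": {"series": [{"translation": [0,0,0],"angular": [0,0,0],"hand": 0.51},{"translation": [0,0,0],"angular": [0,0,0],"hand": 0.51},{"translation": [0,0,0],"angular": [0,0,0],"hand": 0.51},{"translation": [0,0,0],"angular": [0,0,0],"hand": 0.51},{"translation": [0,0,0],"angular": [0,0,0],"hand": 0.51},{"translation": [0,0,0],"angular": [0,0,0],"hand": 0.51},{"translation": [0,0,0],"angular": [0,0,0],"hand": 0.51},{"translation": [0,0,0],"angular": [0,0,0],"hand": 0.51},{"translation": [0,0,0],"angular": [0,0,0],"hand": 0.51},{"translation": [0,0,0],"angular": [0,0,0],"hand": 0.51},{"translation": [0,0,0],"angular": [0,0,0],"hand": 0.51},{"translation": [0,0,0],"angular": [0,0,0],"hand": 0.51}]}}

```text
time: 17.3
tool_pos: [0.4906, -0.1913, 0.126]
ee_rot: [-0.7, 0.092, 0.702, 0.091]
ft_force: [-0.2, 0.1, 0.3]
finger_gap: 0.0421
```

```bash
python3 st.py
python3 - <<'E'
from h import *
c="wrist";p=viewer.camera_params(c);np.savez("w8.npz",**p)
im=viewer.read_camera(c)
cv2.imwrite("pics/wrist8.png",im)
cv2.imwrite("pics/w8z.png",cv2.resize(im[110:310,220:460],None,fx=3,fy=3,interpolation=2))
im=viewer.read_camera("side");cv2.imwrite("pics/s8z.png",cv2.resize(im[130:280,260:460],None,fx=4,fy=4,interpolation=2))
E
```

```text
17.3 [ 0.49057122 -0.19134404  0.12602202] [ 0.32   0.678  0.014  1.955 -0.013  0.511 -1.488]
[[-0.003, -0.256, -0.967], [-0.002, -0.967, 0.256], [-1.0, 0.002, 0.002]] 0.042137143587934925 zdir 165.1524380801177
level rotvec deg [ 0.    0.12 -0.13]
```

View pics/w8z.png

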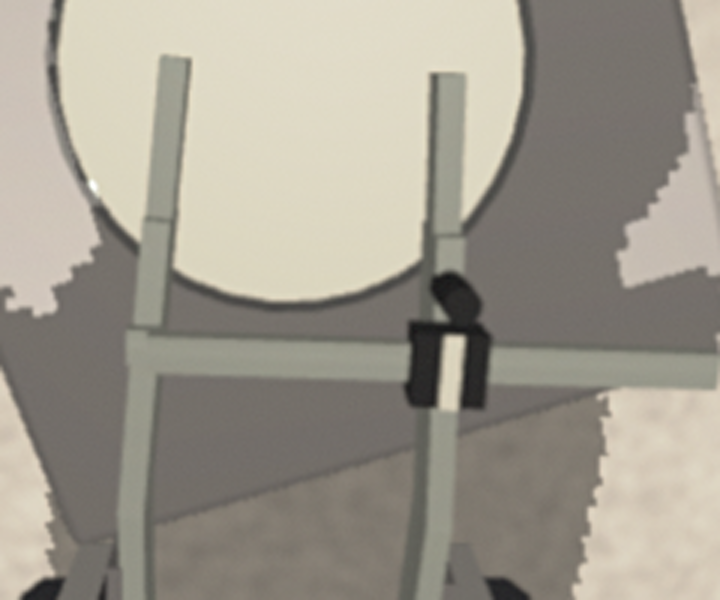

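View pics/s8z.png

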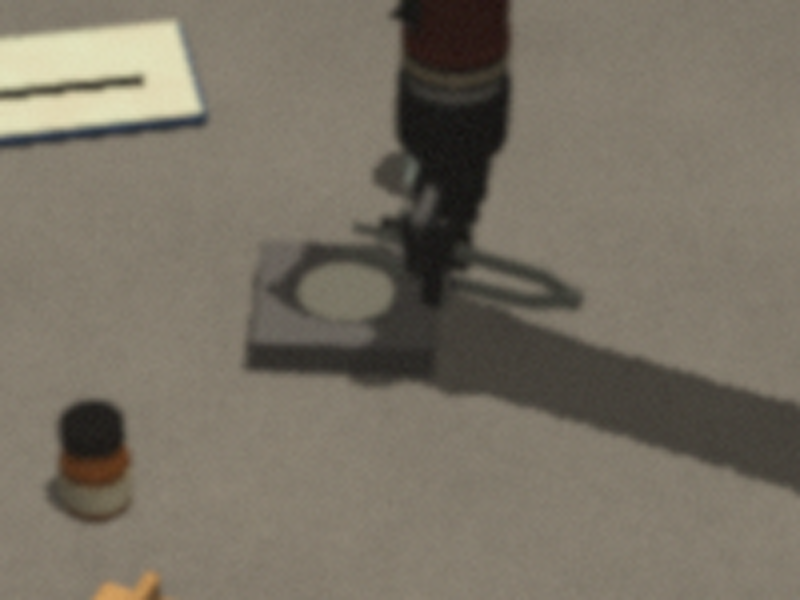

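>>> {"fn": "move_arm", "kwargs": {"series": [{"translation": [0,0,0],"angular": [0,0,0],"hand": 0.51},{"translation": [0,0,0],"angular": [0,0,0],"hand": 0.51},{"translation": [0,0,0],"angular": [0,0,0],"hand": 0.51},{"translation": [0,0,0],"angular": [0,0,0],"hand": 0.51},{"translation": [0,0,0],"angular": [0,0,0],"hand": 0.51},{"translation": [0,0,0],"angular": [0,0,0],"hand": 0.51},{"translation": [0,0,0],"angular": [0,0,0],"hand": 0.51},{"translation": [0,0,0],"angular": [0,0,0],"hand": 0.51},{"translation": [0,0,0],"angular": [0,0,0],"hand": 0.51},{"translation": [0,0,0],"angular": [0,0,0],"hand": 0.51},{"translation": [0,0,0],"angular": [0,0,0],"hand": 0.51},{"translation": [0,0,0],"angular": [0,0,0],"hand": 0.51}]}}

```text
time: 18.4
tool_pos: [0.4906, -0.1913, 0.126]
ee_rot: [-0.7, 0.092, 0.702, 0.091]
ft_force: [-0.8, -0.3, -1.3]
finger_gap: 0.042
```

>>> {"fn": "move_arm", "kwargs": {"series": [{"translation": [0,0,0],"angular": [0,0,0],"hand": 0.51},{"translation": [0,0,0],"angular": [0,0,0],"hand": 0.51},{"translation": [0,0,0],"angular": [0,0,0],"hand": 0.51},{"translation": [0,0,0],"angular": [0,0,0],"hand": 0.51},{"translation": [0,0,0],"angular": [0,0,0],"hand": 0.51},{"translation": [0,0,0],"angular": [0,0,0],"hand": 0.51},{"translation": [0,0,0],"angular": [0,0,0],"hand": 0.51},{"translation": [0,0,0],"angular": [0,0,0],"hand": 0.51},{"translation": [0,0,0],"angular": [0,0,0],"hand": 0.51},{"translation": [0,0,0],"angular": [0,0,0],"hand": 0.51},{"translation": [0,0,0],"angular": [0,0,0],"hand": 0.51},{"translation": [0,0,0],"angular": [0,0,0],"hand": 0.51}]}}

```text
time: 19.4
tool_pos: [0.4906, -0.1914, 0.126]
ee_rot: [-0.7, 0.092, 0.702, 0.091]
ft_force: [0.4, 0.2, 0.2]
finger_gap: 0.0421
```

```bash
python3 st.py
python3 - <<'E'
from gap import *
f=lambda a:(a[0]/3+220,a[1]/3+110)
p=dict(np.load("w8.npz"))
gap(p,.126,f((456,297)),f((452,370)),f((134,348)),f((715,370)),f((174,60)),f((448,76)))
im=viewer.read_camera("wrist")
cv2.imwrite("pics/wrist9.png",im)
a=cv2.imread("pics/wrist8.png");print("change since w8",np.abs(a[110:310,220:460].astype(int)-im[110:310,220:460]).mean())
E
```

```text
19.4 [ 0.49057724 -0.19136314  0.12602498] [ 0.32   0.678  0.014  1.955 -0.013  0.511 -1.488]
[[-0.003, -0.256, -0.967], [-0.002, -0.967, 0.256], [-1.0, 0.002, 0.002]] 0.042060683909014726 zdir 165.15029996688847
level rotvec deg [ 0.    0.12 -0.13]
pin-slider x,y mm 7.742260079430652 0.10131900216233601 yaw -17.113349617872547 bar len 64.22245806319154
tips [ 0.56655644 -0.20150342  0.0815    ] [ 0.55777343 -0.22852433  0.0815    ] gap~ 25.41251845165426
change since w8 0.7256180555555556
```

View pics/wrist9.png

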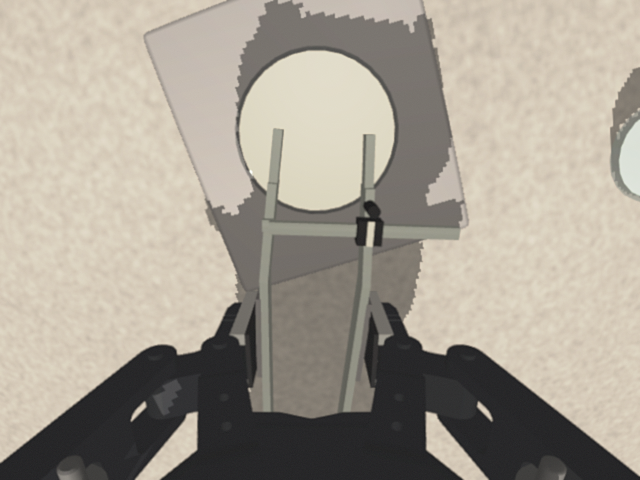

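The picture shows the pin (373,209) in line with the slider's white line (370,233). Both tips (278,130 and 369,135) are over the window, whose centre is at (317,130). Nothing has moved since the picture before it.

```bash
python3 -c "
from workcell import ticket; print(ticket.finish_job())"
```

```text
the job is handed in; nothing more can be done
None
```

I lifted the forceps off the rest, carried them to the light plate and handed the job in while still holding them there, squeezed. No verdict is reported, so what follows is from my own checks.

**Last checks:**
- **Gap:** the pin stands about 0.1 mm from the slider's white line along the cross bar, measured in the wrist picture. The tip gap is about 25 mm.
- **Position:** both tips are within about 15 mm of the window's centre horizontally. They are about 45 mm above it and level, touching nothing that I could see.
- **Steadiness:** TCP and finger opening (42 mm) stayed the same for about 3 s before hand-in, and the last two wrist pictures matched.
- **Slider and bystanders:** nothing came near the jar, beaker or bottle. I never touched the slider directly, and no picture showed it displaced.

**What went wrong:** I first turned the gripper the wrong way when setting up the camera view. That ran joints 3 and 7 onto their range limits; the readings (-1.3425 and 2.8408 rad) were a hair past the listed -1.34 and 2.84. I unwound it and turned the other way, which cost about 4 s. The run ended at about 19.5 s of the 45 s allowed.

**Disagreement between cameras:** the scene and side cameras differed by 7–8 mm on positions, so I relied on the wrist camera for the final measurements.

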